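# Tap a birdhouse blank home in the drilling jig

## Robot

A 6-joint arm with a two-finger parallel gripper is mounted at the origin on the work surface. World frame = base frame: x ahead of the robot, y to its left, z up, the work surface at z = 0. Lengths are in mm, angles in degrees, forces in N, time in s.
With the tool pointing down it reaches from about 350 to 850 mm from the base axis. Payload 8.1 kg.
Tool frame: the origin (TCP) lies midway between the tips of the shut fingers; the grasp point (between the pads) lies 19 mm behind it; z points along the fingers, y is the line along which they close (so a half turn about z gives the same grasp; the last joint's range is limited). The gripper opens to 85 mm and grips with 20 to 120 N. Pads are 22 mm wide; open, the fingers measure 114 mm over their backs; the gripper's body (76 mm by 85 mm) begins 54 mm behind the grasp point. The pads swing forward as they close: fully open they stand 13 mm farther back than shut.
Start: joints at [-72.96, 7.471, 85.268, -0, 87.261, -4.893], TCP at [224.132, -556.57, 231.292] pointing down, gripper open.
Joint ranges: [-169.43, 169.43], [-51.17, 129.36], [1.28, 143.12], [-76.62, 256.62], [0, 156.53], [-152.29, 152.29]. Speed limits (degrees/s): [136.94, 136.94, 159.86, 180, 180, 180].

## Interface

Orientations are given as [roll, pitch, yaw] about the fixed x, y, z axes, in that order (R = Rz(yaw) Ry(pitch) Rx(roll)).
In Python, from bench import r gives the robot as it stands. The module is installed in compiled form; this text tells all that it offers.
- The arm moves only by the tool jog_arm, never from a script. Its argument "rows" is a list of rows, each a list of 2 entries, a list of its own where there are three numbers: the shift along the tool's x, y, z in mm, then the turn, a rotation vector about the tool's x, y, z in rad. A call has 1 to 10 rows; each row is the pose to reach, as a shift and turn from the pose commanded when the call began, along the tool's axes at that moment; what a row does not reach only later rows make up. A row lasts 1/10 s, in which the tool goes at most 50 mm and 8.59 degrees, less where a joint would pass 70% of its speed; a pose out of reach is approached as far as the arm can. A call with a gripper value outside its range is refused whole. "grip" is the finger opening in mm, from 0 to 85.4, set as the call begins (left out, the last holds). The fingers move at their own pace and stop on an object; "force" is the grip in N (left out, the last holds). Time passes only in rows, so rows that repeat a pose let the fingers close. It gives the time, the measured TCP pose, the force, the opening and the grip force at its end, in the units of the state.
- r.sense(): the state, without advancing time (a new reading comes with each control period).
- r.snapshot(name): name is "scene" or "side" or "wrist"; returns (picture, depth): 420x560x3 uint8, blue, green, red; 420x560 float32, mm along the optical axis (not along the pixel's ray), 0 where there is no reading.
- r.camera_params(name): a dict with "fx", "fy", "cx", "cy" (pixels), "pose" (4x4, takes a point from camera to world coordinates); the wrist camera has in their place "tool_from_camera" (4x4, takes a point from camera to tool coordinates, whose origin is the TCP and whose axes are the flange's). Camera axes: x right, y down, z forward; pixel columns grow to the right and rows downward; lengths in mm; the calibration is good to about 2 mm. The wrist camera is an equidistant fisheye: a pixel r from the principal point sees the ray r / f radians off the axis. A picture is of the moment at which its call begins: read the wrist's pose just before it. camera_params takes no time and is no camera call.
- r.hand_in(): hands the job in; it is judged then, once.
The state is a dict: "time": time; "joint_pos": joint angles; "qd": joint speeds; "joint_efforts": joint torques, N m; "tool_pos": TCP position; "tcp_rot": TCP orientation; "ft_force": force on the tool from outside, world axes, zero at the start; "wrist_torque": the same for the moment, N m; "finger_gap": finger opening in mm; "grip_force": force on a finger pad.
Only numpy, scipy, OpenCV 4.12 (cv2) and the standard library are available. Lean on these libraries where they do the work, as an engineer would, in place of code of your own. Each camera call takes 0.05 s, during which the arm holds its last target. There are 200 camera calls.

## Task

First take the upright wooden offcut out of the lane of the drilling jig and put it in the cardboard scrap box. Then pick up the tapping block and, never touching the wooden blank with the gripper itself, use the block to nudge the blank gently along the lane until its front end meets the stop hidden under the hood, without shifting the stop, which is only lightly clamped. Finally stand the tapping block upright on the floor of the small plywood tray and let go, leaving everything else on the bench where it is.

Things in the scene. Friction and masses are not known exactly. Their poses are not given: they have to be found in the camera images.
- jig_bed (a point): drilling jig, fixed to the bench: plywood base from 190 mm behind to 150 mm ahead of this point along x, 130 mm wide, 12 mm thick. This point: middle of the lane, on its bed, 12 mm above the bench. The lane runs along x, its mouth at -x towards the robot, 46 mm wide between two fences 14 mm thick and only 8 mm high above the bed.
- jig_hood (a point): middle of the top of the jig's plywood hood, 38 mm above the bed and 85 mm ahead of the bed point. It roofs the last 130 mm of the lane (from 20 to 150 mm ahead of the bed point), 74 mm wide outside, 26 mm high inside above the bed. Beside it, 92 mm either side of the lane's middle and 75 mm ahead of the bed point, stand clamp screws 101 mm high above the bench.
- stop_face (a point): centre of the front face (normal to the lane) of the aluminium stop, out of sight under the hood, 11 mm above the bed; its x is the lane's inward direction and matches the jig's. Set anywhere from 70 to 100 mm ahead of the jig point. Held by friction: gives way inward above about 12 N and does not spring back.
- blank_mid (a point): the blank: a light wooden bar 130 (along its x and the lane) x 43 x 22 mm, about 90 g, lying in the lane with its front end towards the stop, 30 to 85 mm short of it. Slides on the bed with about 1 N. This point is its centre.
- blank_nose (a point): centre of the blank's front end face, 65 mm ahead of its centre along its x
- offcut_mid (a point): the offcut: a wooden block 36 (x, along the lane) x 38 (y) x 70 mm tall, standing in the lane 4 to 20 mm behind the blank's rear end, about 60 g. This point is its centre, 35 mm above its underside.
- bin_floor (a point): scrap box of cardboard, fixed, open on top: outside 140 (x) x 130 (y) x 45 mm high, walls and floor 5 mm; this point is the middle of its inner floor. In one of four side places.
- tapper_grip (a point): the tapping block: a wooden foot 60 (x) x 38 (y) x 28 mm with a square upright handle 26 x 26 mm in its middle, 112 mm tall in all, about 120 g, standing on the bench in one of four side places. This point is on the handle's axis, 75 mm above the underside of the foot; handle faces are square to the foot; either 38 mm end of the foot can push.
- tray_floor (a point): small plywood tray, fixed, open on top: outside 120 (x) x 100 (y) x 25 mm high, walls and floor 5 mm; this point is the middle of its inner floor. In one of four side places.
- muffs_mid (a point): yellow ear defenders, cups together, 50 x 80 mm and about 100 mm tall, standing in one of the four side places
- mallet: dark wooden mallet lying flat, head 55 x 110 x 55 mm, handle reaching 220 mm along its -x; origin under the head
- glue: white glue bottle, 60 mm across, 150 mm tall; origin under its centre
- pencils: steel pencil pot, 68 mm across, 90 mm tall, pencils to 145 mm; origin under its centre
- sander: cork sanding block 110 x 60 x 30 mm; origin under its centre
- tape: grey pocket tape measure, 75 x 30 x 50 mm, standing on the hood of the jig; origin under its centre
Not all that is in view belongs to the job. What is shaped like the part that bears bin_floor but orange is not meant.

How it is judged (in metres and radians):
On the way, in this order (a step that is already met when the one before it is completed fails the run):
1. the offcut is in the scrap box (x of offcut_mid in the frame of bin_floor between -0.063 and 0.063 m and y of offcut_mid in the frame of bin_floor between -0.058 and 0.058 m and z of offcut_mid in the frame of bin_floor below 0.055 m), for 0.2 s.
2. the tapping block bears on the blank (contact force between tapper and blank above 0.2 N).
3. the blank has met the stop (x of blank_nose in the frame of stop_face above -0.002 m), for 0.2 s.
At the end, for the whole second after the job is handed in: The blank's front end is within 2 mm of the stop, the stop has been moved by less than 3 mm, the offcut lies in the scrap box, and the tapping block stands upright (within 7 degrees) on the floor of the tray; all are at rest (all of step 1 and x of blank_nose in the frame of stop_face above -0.002 m and distance of stop_face from where it was at the start of the episode below 0.003 m and x of tapper_grip in the frame of tray_floor between -0.055 and 0.055 m and y of tapper_grip in the frame of tray_floor between -0.045 and 0.045 m and z of tapper_grip in the frame of tray_floor below 0.08 m and angle between tapper_grip's own z axis and vertical below 0.12 rad and linear speed of each of tapper, offcut below 0.02 m/s and linear speed of blank below 0.01 m/s); the robot touches nothing.
It fails at once if the stop is shifted by 3 mm or more (distance of stop_face from where it was at the start of the episode above 0.003 m).
It fails at once if the gripper or arm touches the blank (contact force between any of the fingers, the arm and blank above 0.5 N).
It fails at once if another thing on the bench is moved by more than 15 mm (distance of any of muffs_mid, mallet, glue, pencils, sander, tape from where it was at the start of the episode above 0.015 m).
It also fails if it takes over 61 s, if anything falls off the work surface, if the arm or the gripper's body presses on something with over 40 N, if the wrist force passes 120 N, or if a joint passes its speed limit or range.

## Working session

There is one attempt and no reset: what is moved stays moved. The work goes in short steps, Python scripts to look and compute and a tool call to move; the robot and the scene stay as the last step left them, time stands still between calls to the robot, and variables do not carry over. Pictures are saved under pics/ and viewed, at most 10 in all, crops included, and the job is handed in when it is done.

Besides the shell and the picture viewer there is one more tool, called after "Call:" as name([rows], argument=value, ...), one row to a line, values as JSON. jog_arm: Moves the arm, as the interface text tells. Its arguments: {"type":"object","properties":{"rows":{"type":"array"},"grip":{"type":"number"},"force":{"type":"number"}},"required":["rows"]}

```bash
mkdir -p pics
cat > h.py <<'E'
import numpy as np, cv2
from bench import r
def grab(n,tag):
    s=r.sense(); p,d=r.snapshot(n); cv2.imwrite(f'pics/{tag}.png',p); np.save(f'pics/{tag}.npy',d); return s,p,d
def pts(n,d):
    c=r.camera_params(n); v,u=np.mgrid[0:420,0:560]
    P=np.stack([(u-c['cx'])/c['fx']*d,(v-c['cy'])/c['fy']*d,d,np.ones_like(d)],-1)
    return (P@np.array(c['pose']).T)[...,:3]
E
python3 - <<'E'
from h import *
for n in('scene','side'):
    s,p,d=grab(n,n+'0'); c=r.camera_params(n); print(n,np.round(np.array(c['pose']),2).tolist(),c['fx'],(d>0).mean())
print(r.sense()); print(r.camera_params('wrist'))
E
```

```text
scene [[-0.87, 0.38, -0.3, 896.31], [0.49, 0.69, -0.54, 739.94], [-0.0, -0.62, -0.79, 1190.32], [0.0, 0.0, 0.0, 1.0]] 463.8863982316449 0.9962797619047619
side [[-0.9, -0.3, 0.31, 32.4], [-0.44, 0.64, -0.64, 871.91], [-0.01, -0.71, -0.7, 1021.08], [0.0, 0.0, 0.0, 1.0]] 413.4944396269792 0.9957100340136055
{'time': 0.1, 'joint_pos': array([-7.29621085e+01,  7.51293578e+00,  8.53238347e+01,  2.57776649e-05,
        8.72625293e+01, -4.89365870e+00]), 'qd': array([ 0.0341614 , -0.07298327, -0.09840889,  0.07730625, -0.04248069,
        0.05958943]), 'joint_efforts': array([ 7.47912309e-04, -5.70951211e+01, -5.01943052e+01, -2.25913150e-04,
        8.07940378e-03,  2.80899762e-06]), 'tool_pos': array([ 223.96462393, -556.08414333,  230.31925894]), 'tcp_rot': array([-1.79901064e+02, -8.49658193e-03,  2.19315416e+01]), 'ft_force': array([-0.66659167,  0.60307715,  0.11013769]), 'wrist_torque': array([-0.04221445,  0.02941411, -0.03796695]), 'grip_force': 0.0, 'finger_gap': 85.38452084008951}
{'fx': 325.19226210127806, 'fy': 325.19226210127806, 'cx': 276.74000149893163, 'cy': 211.15088292216217, 'tool_from_camera': array([[ 4.76948022e-04, -9.45707546e-01, -3.25018477e-01,
         8.34884835e+01],
       [ 9.99998449e-01, -9.99870625e-05,  1.75837942e-03,
        -1.12083668e+00],
       [-1.69541033e-03, -3.25018812e-01,  9.45706031e-01,
        -1.42235279e+02],
       [ 0.00000000e+00,  0.00000000e+00,  0.00000000e+00,
         1.00000000e+00]])}
```

View pics/scene0.png

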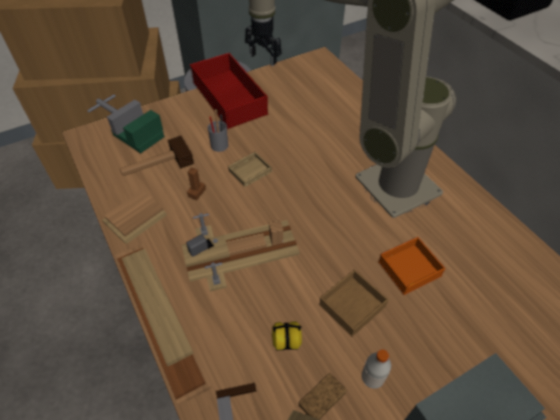

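View pics/side0.png

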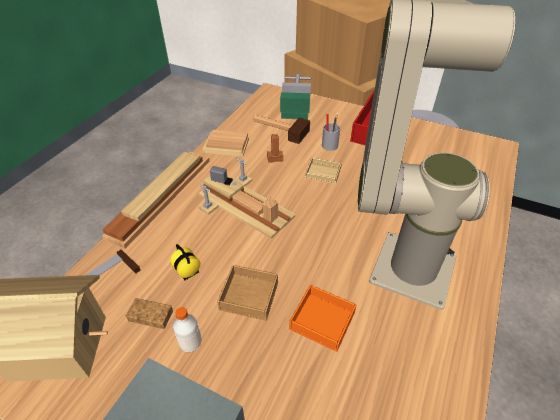

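The scene view shows these candidates:
- **Offcut:** upright block at (277,232) in the jig lane.
- **Boxes:** brown scrap box at (353,302). The orange decoy at (411,265) and the red crate at (230,90) are not meant.
- **Tray:** small plywood tray at (250,169).
- **Tapper:** at (196,183). The mallet at (180,152) is not meant.
- **Also standing around:** muffs (287,335), pencils (218,135) and tape on the hood (200,245).

The side view agrees: offcut (270,210), tapper (275,150), box (249,291), tray (323,170).

Run:
```python
from h import *
A=[]
for n in('scene','side'):
    d=np.load(f'pics/{n}0.npy'); P=pts(n,d); A.append(P[d>0])
    px={'scene':dict(offcut=(277,227),box=(353,302),tray=(250,169),tapper=(194,172)),'side':dict(offcut=(270,203),box=(249,291),tray=(323,170),tapper=(274,140))}[n]
    for k,(u,v) in px.items(): print(n,k,P[v,u].round(1))
P=np.vstack(A)
def box(name,cx,cy,R,z0,z1):
    m=(abs(P[:,0]-cx)<R)&(abs(P[:,1]-cy)<R)&(P[:,2]>z0)&(P[:,2]<z1); q=P[m][:,:2].astype(np.float32)
    print(name,len(q),cv2.minAreaRect(q),np.percentile(q,[1,99],0).round(1).tolist(),P[m][:,2].mean().round(1))
    return q
# height map from both views
H=np.zeros((450,500),np.float32) # 2mm: x 200..1100, y -500..500
i=((P[:,0]-200)/2).astype(int); j=((P[:,1]+500)/2).astype(int)
ok=(i>=0)&(i<450)&(j>=0)&(j<500)&(P[:,2]<200)
np.maximum.at(H,(i[ok],j[ok]),P[ok,2]); H=H[::-1,::-1]
cv2.imwrite('pics/hm.png',cv2.applyColorMap(np.clip(H*2,0,255).astype(np.uint8),cv2.COLORMAP_JET))
```

```text
scene offcut [485.3   8.   82.4]
scene box [400.  297.3   8. ]
scene tray [ 414.3 -314.7    5.7]
scene tapper [ 619.3 -300.9  106.9]
side offcut [483.7   9.5  84. ]
side box [411.7 292.5   4. ]
side tray [ 418.5 -311.5    8.2]
side tapper [ 616.5 -289.8  101. ]
```

View pics/hm.png

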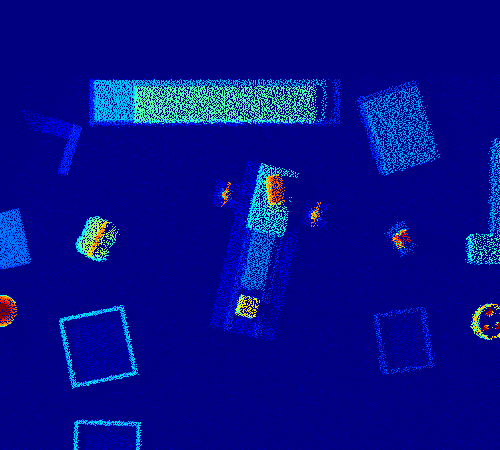

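The height map (up = +x, left = +y, 2 mm/px) shows the offcut at (247,306), the blank from (248,230) to (262,290), the hood around (268,200), the tapper at (401,238), the tray at (404,341) and the scrap box at (98,346).

Run:
```python
from h import *
A=[]
for n in('scene','side'):
    d=np.load(f'pics/{n}0.npy'); A.append(pts(n,d)[d>0])
P=np.vstack(A)
def box(name,cx,cy,R,z0,z1):
    for Q,t in((A[0],'sc'),(A[1],'si'),(P,'both')):
        m=(abs(Q[:,0]-cx)<R)&(abs(Q[:,1]-cy)<R)&(Q[:,2]>z0)&(Q[:,2]<z1); q=Q[m][:,:2].astype(np.float32)
        c,s,a=cv2.minAreaRect(q); ctr=np.round(q.mean(0),1)
        print(name,t,len(q),np.round(c,1),np.round(s,1),round(a,1),'mean',ctr,'z',np.median(Q[m][:,2]).round(1))
box('offtop',486,8,35,77,90)
box('blank',570,-20,48,29,40)
box('hood',710,-37,70,45,56)
box('taphandle',618,-302,40,104,118)
box('tapfoot',618,-302,50,14,30)
box('tray',414,-310,85,18,30)
box('box',408,300,95,38,50)
box('jig',600,-20,230,9,15)
box('fence',540,-10,120,17,23)
```

```text
offtop sc 130 [488.8   4.4] [42.5 36. ] 75.1 mean [488.5   3.4] z 82.8
offtop si 87 [484.9   5.4] [42.2 37.4] 75.6 mean [485.5   6. ] z 80.1
offtop both 217 [486.5   5. ] [42.5 40.7] 75.1 mean [487.3   4.4] z 81.8
blank sc 377 [572.8 -15.9] [ 48.4 100.2] 76.5 mean [571.5 -15.4] z 34.5
blank si 241 [571.8 -12.4] [ 48.6 102.7] 78.3 mean [571.3 -12.3] z 32.6
blank both 618 [571.5 -14. ] [ 51.5 103.8] 76.5 mean [571.4 -14.2] z 33.8
hood sc 633 [701.8 -45.2] [ 77.3 129.5] 76.6 mean [699.4 -35. ] z 50.8
hood si 342 [700.  -42.1] [ 78.1 132.9] 77.1 mean [691.2 -30.6] z 48.8
hood both 975 [700.  -43.2] [ 80.3 133.9] 76.6 mean [696.5 -33.5] z 50.1
taphandle sc 56 [ 624.8 -305.1] [27.2 26.1] 20.7 mean [ 624.4 -304.7] z 111.1
taphandle si 33 [ 621.2 -303. ] [25.  28.1] 35.7 mean [ 620.2 -303.1] z 108.9
taphandle both 89 [ 622.9 -304.3] [27.8 31.1] 31.2 mean [ 622.9 -304.1] z 109.8
tapfoot sc 111 [ 622.1 -305.7] [66.6 39.2] 26.9 mean [ 628.4 -296.1] z 25.5
tapfoot si 94 [ 620.5 -301.2] [59.5 46.6] 31.1 mean [ 618.7 -297.4] z 25.3
tapfoot both 205 [ 619.9 -301.9] [66.8 48.4] 28.3 mean [ 623.9 -29
[... 183 characters left out ...]
308.8] [124.7 112. ] 8.5 mean [ 416.7 -306.6] z 23.0
box sc 428 [407.  301.2] [143.9 131.5] 11.9 mean [406.7 303.4] z 44.0
box si 375 [405.1 304.9] [141.1 133.7] 11.0 mean [402.9 307.7] z 42.5
box both 803 [407.  303.8] [144.3 136.7] 11.2 mean [404.9 305.4] z 43.1
jig sc 1319 [602.7 -33.1] [421.5 459.3] 88.7 mean [599.1  -0.6] z 12.2
jig si 903 [621.2 -82.8] [402.5 329.1] 0.6 mean [577.9   5.1] z 11.3
jig both 2222 [599.6 -33.6] [455.8 430.2] 0.1 mean [590.5   1.7] z 11.9
fence sc 426 [552.3 -19. ] [150. 246.] 76.8 mean [539.4   3.7] z 19.9
fence si 247 [5.411e+02 5.000e-01] [ 89.2 223.1] 76.1 mean [532.9  10.8] z 19.3
fence both 673 [550.1 -20. ] [150.8 248.1] 77.7 mean [537.    6.3] z 19.6
```

```bash
cat > m.py <<'E'
import sys,numpy as np
from bench import r
# usage: m.py X Y Z YAW  -> shift and turn in tool axes from the measured pose
from scipy.spatial.transform import Rotation as R
s=r.sense(); t=np.array(list(map(float,sys.argv[1:5])))
c=R.from_euler('xyz',s['tcp_rot'],degrees=True); g=R.from_euler('xyz',[180,0,t[3]],degrees=True)
print('at',s['tool_pos'].round(1),s['tcp_rot'].round(2),'shift',(c.inv().apply(t[:3]-s['tool_pos'])).round(1),'turn',(c.inv()*g).as_rotvec().round(4),'t',s['time'],'gap',round(s['finger_gap'],1),'f',s['ft_force'].round(2),'grip',round(s['grip_force'],1))
E
python3 m.py 487 6 201 -13.3
```

```text
at [ 224.  -556.1  230.3] [-1.799e+02 -1.000e-02  2.193e+01] shift [ 453.9 -423.1   30.1] turn [-1.700e-03  4.000e-04  6.149e-01] t 0.1 gap 85.4 f [-0.67  0.6   0.11] grip 0.0
```

Call:
jog_arm([
  [[40,-37,2],[0,0,0.1]],
  [[454,-423,30],[0,0,0.615]],
  [[454,-423,30],[0,0,0.615]],
  [[454,-423,30],[0,0,0.615]],
  [[454,-423,30],[0,0,0.615]],
  [[454,-423,30],[0,0,0.615]],
  [[454,-423,30],[0,0,0.615]],
  [[454,-423,30],[0,0,0.615]],
  [[454,-423,30],[0,0,0.615]],
  [[454,-423,30],[0,0,0.615]],
], grip=70)

```text
time: 1.1
tool_pos: [434.6, -105.9, 207.3]
tcp_rot: [180.0, -0.0, -13.3]
ft_force: [1.3, -0.9, -0.1]
finger_gap: 69.9
grip_force: 0.0
```

```bash
python3 m.py 487 6 201 -13.3
```

```text
at [ 434.6 -105.9  207.3] [ 1.800e+02 -1.000e-02 -1.332e+01] shift [  25.3 -121.     6.3] turn [ 0.     -0.0002 -0.0003] t 1.1 gap 69.9 f [ 1.32 -0.89 -0.1 ] grip 0.0
```

Call:
jog_arm([
  [[25,-121,6],[0,0,0]],
  [[25,-121,6],[0,0,0]],
  [[25,-121,6],[0,0,0]],
  [[25,-121,6],[0,0,0]],
  [[25,-121,6],[0,0,0]],
])

```text
time: 1.6
tool_pos: [486.1, 4.3, 201.0]
tcp_rot: [180.0, 0.1, -13.2]
ft_force: [-0.6, -0.1, 0.8]
finger_gap: 69.9
grip_force: 0.0
```

```bash
python3 m.py 487 6 201 -13.3
python3 - <<'E'
from h import *
grab('wrist','w1')
E
```

```text
at [486.1   4.3 201. ] [ 1.7996e+02  7.0000e-02 -1.3210e+01] shift [ 0.5 -1.9 -0. ] turn [0.0006 0.0012 0.0016] t 1.6 gap 69.9 f [-0.65 -0.12  0.79] grip 0.0
```

View pics/w1.png

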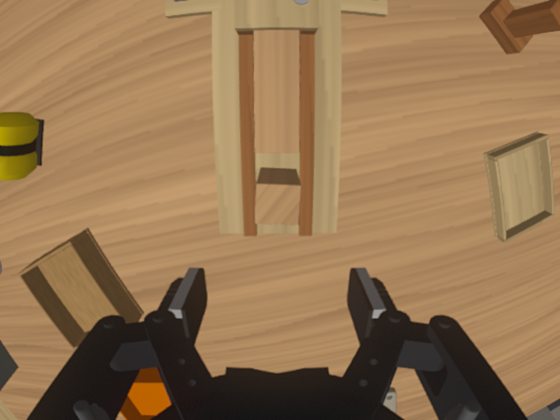

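The wrist view shows the offcut top at (278,204), with the blank above it at (277,90), in line with the lane and centred between the fingers (col 277). The wrist depth gives its centre.

```bash
cat >> h.py <<'E'
from scipy.spatial.transform import Rotation as Ro
def wpts(s,d):
    c=r.camera_params('wrist'); v,u=np.mgrid[0:420,0:560]; a=(u-c['cx'])/c['fx']; b=(v-c['cy'])/c['fy']
    th=np.hypot(a,b)+1e-9; k=np.tan(th)/th
    Q=np.stack([a*k*d,b*k*d,d,np.ones_like(d)],-1)@np.array(c['tool_from_camera']).T
    return Ro.from_euler('xyz',s['tcp_rot'],degrees=True).apply(Q[...,:3].reshape(-1,3)).reshape(420,560,3)+s['tool_pos']
def rect(P,cx,cy,R,z0,z1):
    Q=P.reshape(-1,3); m=(abs(Q[:,0]-cx)<R)&(abs(Q[:,1]-cy)<R)&(Q[:,2]>z0)&(Q[:,2]<z1); q=Q[m][:,:2].astype(np.float32)
    c,w,a=cv2.minAreaRect(q); return len(q),np.round(c,1),np.round(w,1),round(a,1),np.median(Q[m][:,2]).round(1)
E
python3 - <<'E'
from h import *
s=r.sense(); d=np.load('pics/w1.npy'); P=wpts(s,d)
for v,u in((204,278),(210,278),(90,277),(160,277),(150,230)): print((v,u),d[v,u],P[v,u].round(1))
print('off',rect(P,487,5,35,78,90)); print('blank',rect(P,571,-14,55,28,42)); print('tray',rect(P,418,-308,85,18,32)); print('box',rect(P,406,303,95,38,50))
E
```

```text
(204, 278) 275.0244 [485.3   2.9  81.3]
(210, 278) 276.13528 [480.3   4.1  81.9]
(90, 277) 289.10687 [579.4 -18.5  33.2]
(160, 277) 331.86343 [510.3  -2.3  12.4]
(150, 230) 329.52097 [531.9  42.5  11.1]
off (1843, array([485.2,   3.7]), array([38.1, 36.5]), 74.0, np.float64(81.7))
blank (5097, array([576. , -16.9]), array([ 43.3, 112.2]), 77.2, np.float64(33.8))
tray (1443, array([ 415.9, -308.4]), array([121.1, 101.6]), 8.5, np.float64(23.9))
box (1183, array([406.4, 302.8]), array([138.8, 133.3]), 11.9, np.float64(43.1))
```

Call:
jog_arm([
  [[-1,1,40],[0,0,0]],
  [[-1,1,85],[0,0,0]],
  [[-1,1,125],[0,0,0]],
  [[-1,1,145],[0,0,0]],
  [[-1,1,155],[0,0,0]],
  [[-1,1,155],[0,0,0]],
])

```text
time: 2.25
tool_pos: [484.1, 2.4, 45.4]
tcp_rot: [180.0, 0.1, -13.4]
ft_force: [-0.6, 0.2, 0.3]
finger_gap: 70.0
grip_force: 0.0
```

Call:
jog_arm([
  [[0,0,0],[0,0,0]],
  [[0,0,0],[0,0,0]],
  [[0,0,0],[0,0,0]],
  [[0,0,0],[0,0,0]],
  [[0,0,0],[0,0,0]],
  [[0,0,0],[0,0,0]],
], grip=25, force=30)

```text
time: 2.85
tool_pos: [486.9, 3.0, 48.4]
tcp_rot: [180.0, -0.2, -13.3]
ft_force: [-2.0, -1.0, 6.1]
finger_gap: 38.2
grip_force: 29.9
```

Call:
jog_arm([
  [[0,0,-10],[0,0,0]],
  [[0,0,-30],[0,0,0]],
  [[0,0,-60],[0,0,0]],
  [[0,0,-90],[0,0,0]],
  [[0,0,-90],[0,0,0]],
  [[0,0,-90],[0,0,0]],
])

```text
time: 3.45
tool_pos: [486.1, 3.4, 137.9]
tcp_rot: [-180.0, -0.2, -13.3]
ft_force: [-0.8, 0.5, -0.9]
finger_gap: 37.9
grip_force: 30.0
```

```bash
python3 m.py 406.5 303 135 11.7
```

```text
at [486.1   3.4 137.9] [-1.7997e+02 -1.5000e-01 -1.3290e+01] shift [-146.4 -273.3    2.7] turn [ 1.000e-04 -2.700e-03 -4.362e-01] t 3.45 gap 37.9 f [-0.76  0.51 -0.94] grip 30.0
```

Call:
jog_arm([
  [[-10,-19,0],[0,0,-0.04]],
  [[-25,-46,0],[0,0,-0.09]],
  [[-43,-81,1],[0,0,-0.15]],
  [[-63,-118,1],[0,0,-0.22]],
  [[-84,-156,2],[0,0,-0.28]],
  [[-104,-194,2],[0,0,-0.33]],
  [[-122,-228,3],[0,0,-0.38]],
  [[-136,-254,3],[0,0,-0.42]],
  [[-146,-273,3],[0,0,-0.436]],
  [[-146,-273,3],[0,0,-0.436]],
])

```text
time: 4.45
tool_pos: [404.1, 304.4, 132.0]
tcp_rot: [180.0, 0.2, 11.9]
ft_force: [-0.2, -1.1, -0.9]
finger_gap: 38.4
grip_force: 30.1
```

Call:
jog_arm([
  [[0,0,15],[0,0,0]],
  [[0,0,45],[0,0,0]],
  [[0,0,70],[0,0,0]],
  [[0,0,88],[0,0,0]],
  [[0,0,94],[0,0,0]],
  [[0,0,94],[0,0,0]],
])

```text
time: 5.05
tool_pos: [406.0, 300.9, 38.4]
tcp_rot: [179.9, 0.1, 11.6]
ft_force: [-0.1, -1.3, 4.1]
finger_gap: 37.9
grip_force: 30.4
```

```bash
python3 m.py 406.5 303 40 11.7
```

```text
at [406.  300.9  38.4] [1.7994e+02 8.0000e-02 1.1570e+01] shift [ 0.9 -1.9 -1.6] turn [ 0.0011  0.0013 -0.0022] t 5.05 gap 37.9 f [-0.08 -1.33  4.09] grip 30.4
```

Call:
jog_arm([
  [[0,0,0],[0,0,0]],
  [[0,0,0],[0,0,0]],
  [[0,0,0],[0,0,0]],
  [[0,0,-15],[0,0,0]],
  [[0,0,-55],[0,0,0]],
  [[0,0,-105],[0,0,0]],
  [[0,0,-155],[0,0,0]],
  [[0,0,-165],[0,0,0]],
  [[0,0,-165],[0,0,0]],
], grip=62)

```text
time: 5.95
tool_pos: [407.7, 303.5, 207.4]
tcp_rot: [-179.9, -0.3, 11.7]
ft_force: [0.4, -0.7, -0.8]
finger_gap: 62.1
grip_force: 0.0
```

```bash
python3 - <<'E'
from h import *
s,p,d=grab('scene','scene1'); P=pts('scene',d)
print('off',rect(P,406,303,55,60,95));
E
python3 m.py 622 -303.5 200 0
```

```text
off (211, array([405.4, 298.1]), array([38.9, 40.5]), 11.4, np.float64(74.6))
at [406.4 302.8 204.8] [-1.7997e+02 -9.0000e-02  1.1670e+01] shift [ 88.4 637.3   4.6] turn [-0.0007 -0.0015  0.2037] t 6.0 gap 62.2 f [-0.15 -0.2  -0.07] grip 0.0
```

Call:
jog_arm([
  [[5,32,0],[0,0,-0.03]],
  [[71,637,5],[0,0,-0.26]],
  [[71,637,5],[0,0,-0.26]],
  [[71,637,5],[0,0,-0.26]],
  [[71,637,5],[0,0,-0.26]],
  [[71,637,5],[0,0,-0.26]],
  [[71,637,5],[0,0,-0.26]],
  [[71,637,5],[0,0,-0.26]],
  [[71,637,5],[0,0,-0.26]],
  [[71,637,5],[0,0,-0.26]],
])

```text
time: 7.0
tool_pos: [552.6, -151.7, 197.3]
tcp_rot: [-179.8, 0.2, 26.6]
ft_force: [0.4, 0.6, 0.5]
finger_gap: 61.7
grip_force: 0.0
```

```bash
python3 m.py 615 -302 200 27
```

```text
at [ 552.6 -151.7  197.3] [-179.8     0.18   26.56] shift [-11.4 162.4  -3.2] turn [-0.0035  0.0031 -0.0077] t 7.0 gap 61.7 f [0.38 0.6  0.47] grip 0.0
```

Call:
jog_arm([
  [[-11,162,-3],[0,0,0]],
  [[-11,162,-3],[0,0,0]],
  [[-11,162,-3],[0,0,0]],
  [[-11,162,-3],[0,0,0]],
  [[-11,162,-3],[0,0,0]],
  [[-11,162,-3],[0,0,0]],
])

```text
time: 7.6
tool_pos: [615.4, -298.9, 200.8]
tcp_rot: [-179.8, 0.1, 26.6]
ft_force: [-0.3, 0.6, -0.2]
finger_gap: 62.3
grip_force: 0.0
```

```bash
python3 - <<'E'
from h import *
s,p,d=grab('wrist','w2'); P=wpts(s,d); np.save('pics/w2P.npy',P)
print('handle',rect(P,622,-303,40,102,120)); print('foot',rect(P,622,-303,50,20,32));print('tray',rect(P,418,-308,85,18,32))
E
python3 m.py 622 -303.5 71 27
```

```text
handle (1136, array([ 620.8, -305.7]), array([26.4, 26.1]), 35.1, np.float64(110.5))
foot (992, array([ 621.7, -305.3]), array([59.4, 38.3]), 34.4, np.float64(27.5))
tray (772, array([ 419.5, -327.5]), array([121.1,  63. ]), 9.1, np.float64(23.8))
at [ 615.6 -298.4  201.7] [-1.7982e+02  9.0000e-02  2.6600e+01] shift [  3.6   7.8 130.6] turn [-0.0031  0.0016 -0.0069] t 7.65 gap 62.2 f [-0.44 -0.07  0.81] grip 0.0
```

View pics/w2.png

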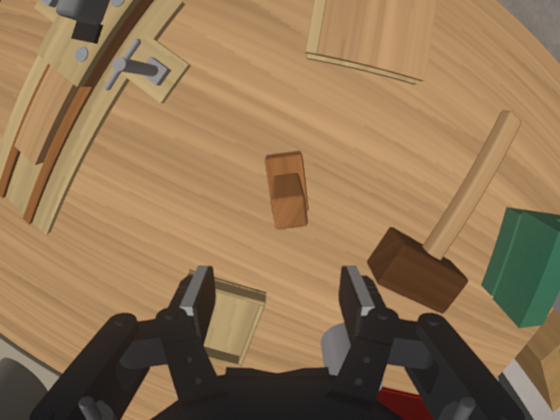

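The tapper stands at (288,188) in the wrist view, clear of the mallet at (418,270). Depth puts it at (621,-305.5), yaw 34.5.

```bash
python3 m.py 621 -305.5 58 34.5
```

```text
at [ 615.6 -298.4  201.7] [-1.7982e+02  9.0000e-02  2.6600e+01] shift [  1.9   9.2 143.6] turn [-0.0032  0.0014 -0.1378] t 7.65 gap 62.2 f [-0.44 -0.07  0.81] grip 0.0
```

Call:
jog_arm([
  [[2,9,10],[-0.003,0.001,-0.1]],
  [[2,9,50],[-0.003,0.001,-0.138]],
  [[2,9,90],[-0.003,0.001,-0.138]],
  [[2,9,125],[-0.003,0.001,-0.138]],
  [[2,9,143],[-0.003,0.001,-0.138]],
  [[2,9,143],[-0.003,0.001,-0.138]],
  [[2,9,143],[-0.003,0.001,-0.138]],
])

```text
time: 8.35
tool_pos: [623.0, -306.6, 62.3]
tcp_rot: [179.8, -0.1, 34.5]
ft_force: [0.7, 0.6, 0.8]
finger_gap: 62.1
grip_force: 0.0
```

Call:
jog_arm([
  [[0,0,0],[0,0,0]],
  [[0,0,0],[0,0,0]],
  [[0,0,0],[0,0,0]],
  [[0,0,0],[0,0,0]],
  [[0,0,0],[0,0,0]],
  [[0,0,0],[0,0,0]],
], grip=15, force=60)

```text
time: 8.95
tool_pos: [623.4, -307.6, 62.9]
tcp_rot: [179.7, -0.1, 34.5]
ft_force: [-0.7, 1.8, 7.1]
finger_gap: 25.2
grip_force: 61.3
```

Call:
jog_arm([
  [[0,0,-10],[0,0,0]],
  [[0,0,-30],[0,0,0]],
  [[0,0,-60],[0,0,0]],
  [[0,0,-90],[0,0,0]],
  [[0,0,-110],[0,0,0]],
  [[0,0,-120],[0,0,0]],
  [[0,0,-120],[0,0,0]],
  [[0,0,-120],[0,0,0]],
])

```text
time: 9.75
tool_pos: [621.6, -306.5, 179.7]
tcp_rot: [179.9, -0.0, 34.5]
ft_force: [-0.3, 0.2, -1.6]
finger_gap: 25.0
grip_force: 60.3
```

```bash
python3 m.py 478 5.5 180 -13
```

```text
at [ 621.6 -306.5  179.7] [ 1.799e+02 -1.000e-02  3.448e+01] shift [  58.2 -338.4   -0.9] turn [ 0.0016 -0.0009  0.8286] t 9.75 gap 25.0 f [-0.32  0.18 -1.59] grip 60.3
```

Call:
jog_arm([
  [[2,-12,0],[0,0,0.05]],
  [[7,-40,0],[0,0,0.14]],
  [[14,-80,0],[0,0,0.25]],
  [[21,-120,0],[0,0,0.36]],
  [[28,-160,0],[0,0,0.47]],
  [[35,-200,0],[0,0,0.58]],
  [[42,-245,0],[0,0,0.69]],
  [[49,-285,0],[0,0,0.78]],
  [[55,-320,0],[0,0,0.82]],
  [[58,-338,0],[0.0016,0,0.829]],
])

```text
time: 10.75
tool_pos: [476.0, 7.2, 177.7]
tcp_rot: [-180.0, 0.1, -13.0]
ft_force: [0.4, 1.0, -0.4]
finger_gap: 25.8
grip_force: 60.4
```

Call:
jog_arm([
  [[0,0,10],[0,0,0]],
  [[0,0,25],[0,0,0]],
  [[0,0,35],[0,0,0]],
  [[0,0,35],[0,0,0]],
  [[0,0,35],[0,0,0]],
])

```text
time: 11.25
tool_pos: [478.2, 4.1, 143.9]
tcp_rot: [180.0, -0.0, -13.1]
ft_force: [-0.0, 0.0, -0.8]
finger_gap: 25.5
grip_force: 60.4
```

```bash
python3 - <<'E'
from h import *
s,p,d=grab('wrist','w3'); P=wpts(s,d); np.save('pics/w3P.npy',P)
print('blank',rect(P,585,-16,70,29,40))
s,p,d=grab('side','side3'); P=pts('side',d); print('blank side',rect(P,572,-14,50,29,40))
cv2.imwrite('pics/side3c.png',cv2.resize(p[100:260,170:390],None,fx=3,fy=3))
E
python3 m.py 478 5.5 84 -13
```

```text
blank (8568, array([578.6, -18.4]), array([ 73.6, 119.8]), 78.6, np.float64(33.6))
blank side (249, array([572.7, -14.2]), array([ 46.8, 106.5]), 74.7, np.float64(32.5))
at [479.    4.2 145.1] [ 1.800e+02 -1.400e-01 -1.307e+01] shift [-1.4 -1.  61.1] turn [ 0.     -0.0025 -0.0011] t 11.35 gap 25.0 f [ 0.01  0.17 -1.43] grip 60.4
```

View pics/w3.png

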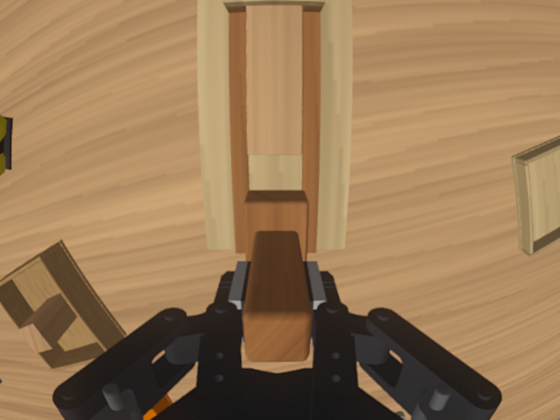

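View pics/side3c.png

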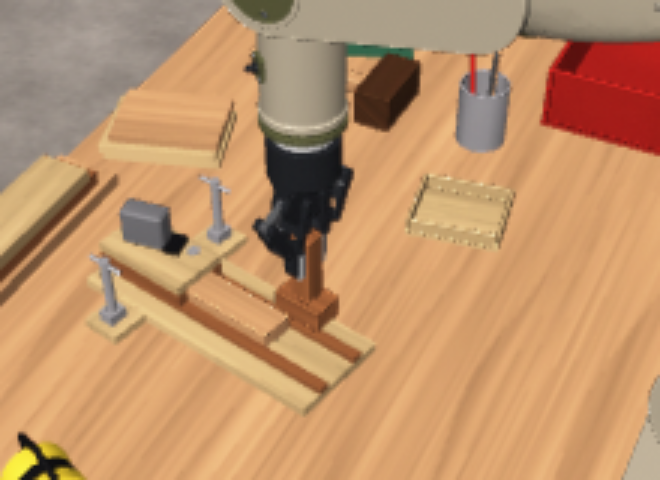

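The wrist view shows the tapper foot (246–307, row 190) held square and centred on the lane, with the blank's rear end at row 155. The side view agrees.

Run:
```python
import numpy as np
P=np.load('pics/w3P.npy'); a=np.radians(-13); u=np.array([np.cos(a),np.sin(a)]);n=np.array([-u[1],u[0]])
t=np.array([478.5,4.2])
for rr in(80,120,140,150,153,156,160,185,190,193,196,200,210): q=P[rr,276]; print(rr,'s',((q[:2]-t)@u).round(1),'lat',((q[:2]-t)@n).round(1),'z',q[2].round(1))
for row in(120,175,200):
    print(row,[(c,((P[row,c,:2]-t)@n).round(1),P[row,c,2].round(0)) for c in(232,240,244,248,252,300,304,308,314)])
```

```text
80 s 101.3 lat 0.5 z 33.0
120 s 70.0 lat 0.6 z 32.2
140 s 54.5 lat 0.6 z 33.6
150 s 46.5 lat 0.6 z 33.0
153 s 44.0 lat 0.6 z 32.3
156 s 38.4 lat 0.6 z 12.2
160 s 34.9 lat 0.6 z 12.3
185 s 12.9 lat 0.7 z 12.5
190 s 27.4 lat 0.6 z 82.6
193 s 27.7 lat 0.6 z 90.7
196 s 27.7 lat 0.6 z 97.5
200 s 27.6 lat 0.6 z 105.5
210 s 22.3 lat 0.6 z 107.9
120 [(232, np.float64(36.4), np.float64(20.0)), (240, np.float64(29.7), np.float64(21.0)), (244, np.float64(26.7), np.float64(19.0)), (248, np.float64(22.1), np.float64(34.0)), (252, np.float64(19.1), np.float64(33.0)), (300, np.float64(-17.9), np.float64(33.0)), (304, np.float64(-22.1), np.float64(20.0)), (308, np.float64(-25.5), np.float64(19.0)), (314, np.float64(-30.3), np.float64(20.0))]
175 [(232, np.float64(37.8), np.float64(20.0)), (240, np.float64(30.9), np.float64(20.0)), (244, np.float64(27.7), np.float64(18.0)), (248, np.float64(25.0), np.float64(11.0)), (252, np.float64(21.4), np.float64(11.0)), (300, np.float64(-20.1), np.float64(12.0)), (304, np.float64(-22.8), np.float64(20.0)), (308, np.float64(-26.2), np.float64(20.0)), (314, np.float64(-31.2), np.float64(20.0))]
200 [(232, np.float64(39.8), np.float64(11.0)), (240, np.float64(31.7), np.float64(19.0)), (244, np.float64(19.7), np.float64(101.0)), (248, np.float64(16.8), np.float64(106.0)), (252, np.float64(14.5), np.float64(106.0)), (300, np.float64(-13.3), np.float64(106.0)), (304, np.float64(-15.7), np.float64(106.0)), (308, np.float64(-26.9), np.float64(19.0)), (314, np.float64(-32.0), np.float64(20.0))]
```

Call:
jog_arm([
  [[0,0,10],[0,0,0]],
  [[0,0,30],[0,0,0]],
  [[0,0,48],[0,0,0]],
  [[0,0,57],[0,0,0]],
  [[0,0,57],[0,0,0]],
  [[0,0,57],[0,0,0]],
])

```text
time: 11.95
tool_pos: [479.0, 4.7, 88.3]
tcp_rot: [180.0, -0.1, -13.0]
ft_force: [1.0, 0.0, -0.8]
finger_gap: 25.2
grip_force: 60.5
```

Call:
jog_arm([
  [[3,0,0],[0,0,0]],
  [[6,0,0],[0,0,0]],
  [[9,0,0],[0,0,0]],
  [[11,0,0],[0,0,0]],
  [[12,0,0],[0,0,0]],
  [[12,0,0],[0,0,0]],
  [[12,0,0],[0,0,0]],
])

```text
time: 12.65
tool_pos: [490.3, 2.0, 87.8]
tcp_rot: [180.0, -0.1, -13.0]
ft_force: [-0.5, -0.4, -0.8]
finger_gap: 25.4
grip_force: 60.5
```

Call:
jog_arm([
  [[1,0,0],[0,0,0]],
  [[2,0,0],[0,0,0]],
  [[3,0,0],[0,0,0]],
  [[4,0,0],[0,0,0]],
  [[5,0,0],[0,0,0]],
  [[6,0,0],[0,0,0]],
  [[7,0,0],[0,0,0]],
  [[8,0,0],[0,0,0]],
  [[9,0,0],[0,0,0]],
  [[10,0,0],[0,0,0]],
])

```text
time: 13.65
tool_pos: [500.3, -0.3, 87.9]
tcp_rot: [180.0, -0.1, -13.0]
ft_force: [0.6, 0.8, -1.1]
finger_gap: 25.8
grip_force: 60.5
```

Call:
jog_arm([
  [[1,0,0],[0,0,0]],
  [[2,0,0],[0,0,0]],
  [[3,0,0],[0,0,0]],
  [[4,0,0],[0,0,0]],
  [[5,0,0],[0,0,0]],
  [[6,0,0],[0,0,0]],
  [[7,0,0],[0,0,0]],
  [[8,0,0],[0,0,0]],
  [[9,0,0],[0,0,0]],
  [[10,0,0],[0,0,0]],
])

```text
time: 14.65
tool_pos: [510.0, -2.5, 87.9]
tcp_rot: [180.0, -0.1, -13.0]
ft_force: [-0.4, 0.7, -1.9]
finger_gap: 25.5
grip_force: 60.5
```

Run:
```python
from h import *
s,p,d=grab('wrist','w4'); P=wpts(s,d)
a=np.radians(-13); u=np.array([np.cos(a),np.sin(a)]);t=np.array([478.5,4.2])
print(s['tool_pos'].round(1),((s['tool_pos'][:2]-t)@u).round(1),s['ft_force'].round(2))
for rr in range(120,215,6): q=P[rr,276]; print(rr,((q[:2]-t)@u).round(1),q[2].round(1),p[rr,276])
# hood front edge along lane
print([(rr,((P[rr,276,:2]-t)@u).round(1),P[rr,276,2].round(0)) for rr in range(0,50,6)])
```

```text
[510.   -2.5  87.9] 32.2 [-0.36  0.73 -1.92]
120 105.5 34.5 [104 147 186]
126 101.7 33.1 [105 148 186]
132 98.1 32.9 [104 147 186]
138 94.5 33.8 [105 148 186]
144 90.7 32.8 [105 148 187]
150 87.0 32.9 [105 149 187]
156 83.3 33.3 [104 148 187]
162 79.7 33.9 [104 147 186]
168 75.7 32.6 [105 148 187]
174 72.0 33.3 [105 148 187]
180 68.1 32.9 [105 148 188]
186 64.3 33.0 [105 148 187]
192 60.7 34.2 [ 76 112 148]
198 60.2 45.5 [35 58 87]
204 58.5 52.0 [ 53  92 138]
210 55.3 53.5 [ 54  94 143]
[(0, np.float64(174.6), np.float64(51.0)), (6, np.float64(171.4), np.float64(49.0)), (12, np.float64(167.7), np.float64(49.0)), (18, np.float64(164.3), np.float64(49.0)), (24, np.float64(160.8), np.float64(48.0)), (30, np.float64(160.6), np.float64(34.0)), (36, np.float64(156.5), np.float64(35.0)), (42, np.float64(153.2), np.float64(33.0)), (48, np.float64(149.6), np.float64(32.0))]
```

Call:
jog_arm([
  [[1,0,0],[0,0,0]],
  [[2,0,0],[0,0,0]],
  [[3.5,0,0],[0,0,0]],
  [[5,0,0],[0,0,0]],
  [[6.5,0,0],[0,0,0]],
  [[8,0,0],[0,0,0]],
  [[9.5,0,0],[0,0,0]],
  [[11,0,0],[0,0,0]],
  [[12.5,0,0],[0,0,0]],
  [[14,0,0],[0,0,0]],
])

```text
time: 15.7
tool_pos: [523.7, -5.7, 88.0]
tcp_rot: [180.0, -0.1, -13.0]
ft_force: [-0.4, -0.2, -1.8]
finger_gap: 25.5
grip_force: 60.5
```

Call:
jog_arm([
  [[0.5,0,0],[0,0,0]],
  [[1,0,0],[0,0,0]],
  [[1.5,0,0],[0,0,0]],
  [[2,0,0],[0,0,0]],
  [[2,0,0],[0,0,0]],
])

```text
time: 16.2
tool_pos: [525.5, -6.1, 88.0]
tcp_rot: [180.0, -0.1, -13.0]
ft_force: [-0.6, 0.4, -1.1]
finger_gap: 25.2
grip_force: 60.5
```

Call:
jog_arm([
  [[0.5,0,0],[0,0,0]],
  [[1,0,0],[0,0,0]],
  [[1.5,0,0],[0,0,0]],
  [[2,0,0],[0,0,0]],
])

```text
time: 16.6
tool_pos: [527.5, -6.6, 88.0]
tcp_rot: [180.0, -0.1, -13.0]
ft_force: [0.1, -0.7, -1.5]
finger_gap: 25.5
grip_force: 60.5
```

Call:
jog_arm([
  [[0.4,0,0],[0,0,0]],
  [[0.8,0,0],[0,0,0]],
  [[1.2,0,0],[0,0,0]],
  [[1.2,0,0],[0,0,0]],
])

```text
time: 17.0
tool_pos: [528.7, -6.9, 88.0]
tcp_rot: [180.0, -0.1, -13.0]
ft_force: [-0.3, -0.3, -0.5]
finger_gap: 25.3
grip_force: 60.5
```

Call:
jog_arm([
  [[0.5,0,0],[0,0,0]],
  [[1,0,0],[0,0,0]],
  [[1.5,0,0],[0,0,0]],
  [[1.8,0,0],[0,0,0]],
])

```text
time: 17.4
tool_pos: [530.4, -7.3, 88.0]
tcp_rot: [180.0, -0.1, -13.0]
ft_force: [-1.1, 0.4, -1.0]
finger_gap: 25.3
grip_force: 60.5
```

Call:
jog_arm([
  [[0.5,0,0],[0,0,0]],
  [[1,0,0],[0,0,0]],
  [[1.5,0,0],[0,0,0]],
  [[1.8,0,0],[0,0,0]],
])

```text
time: 17.8
tool_pos: [532.2, -7.7, 88.0]
tcp_rot: [180.0, -0.1, -13.0]
ft_force: [-0.5, 0.4, -2.2]
finger_gap: 25.4
grip_force: 60.5
```

Call:
jog_arm([
  [[0.5,0,0],[0,0,0]],
  [[1,0,0],[0,0,0]],
  [[1.5,0,0],[0,0,0]],
  [[1.8,0,0],[0,0,0]],
])

```text
time: 18.2
tool_pos: [533.9, -8.1, 88.0]
tcp_rot: [180.0, -0.1, -13.0]
ft_force: [-0.3, -0.5, -1.6]
finger_gap: 25.3
grip_force: 60.5
```

Call:
jog_arm([
  [[0.5,0,0],[0,0,0]],
  [[1,0,0],[0,0,0]],
  [[1.5,0,0],[0,0,0]],
  [[2,0,0],[0,0,0]],
])

```text
time: 18.6
tool_pos: [535.9, -8.5, 88.0]
tcp_rot: [180.0, -0.1, -13.0]
ft_force: [-0.6, -0.2, -1.3]
finger_gap: 25.4
grip_force: 60.5
```

Call:
jog_arm([
  [[0.5,0,0],[0,0,0]],
  [[1,0,0],[0,0,0]],
  [[1.5,0,0],[0,0,0]],
  [[2,0,0],[0,0,0]],
])

```text
time: 19.0
tool_pos: [537.8, -8.9, 88.0]
tcp_rot: [180.0, -0.1, -13.0]
ft_force: [-1.3, 1.0, -1.1]
finger_gap: 25.3
grip_force: 60.5
```

Call:
jog_arm([
  [[0.5,0,0],[0,0,0]],
  [[1,0,0],[0,0,0]],
  [[1.5,0,0],[0,0,0]],
  [[2,0,0],[0,0,0]],
])

```text
time: 19.4
tool_pos: [539.7, -9.4, 88.0]
tcp_rot: [180.0, -0.1, -13.0]
ft_force: [-0.8, 0.3, -1.7]
finger_gap: 25.2
grip_force: 60.5
```

Call:
jog_arm([
  [[0.5,0,0],[0,0,0]],
  [[1,0,0],[0,0,0]],
  [[1.5,0,0],[0,0,0]],
  [[2,0,0],[0,0,0]],
])

```text
time: 19.8
tool_pos: [541.7, -9.9, 88.0]
tcp_rot: [180.0, -0.1, -13.0]
ft_force: [-1.2, -0.0, -1.4]
finger_gap: 25.5
grip_force: 60.5
```

Call:
jog_arm([
  [[0.5,0,0],[0,0,0]],
  [[1,0,0],[0,0,0]],
  [[1.5,0,0],[0,0,0]],
  [[2,0,0],[0,0,0]],
])

```text
time: 20.2
tool_pos: [543.7, -10.3, 88.0]
tcp_rot: [180.0, -0.1, -13.0]
ft_force: [-0.7, -0.4, -1.0]
finger_gap: 25.4
grip_force: 60.5
```

Call:
jog_arm([
  [[0.5,0,0],[0,0,0]],
  [[1,0,0],[0,0,0]],
  [[1.5,0,0],[0,0,0]],
  [[2,0,0],[0,0,0]],
])

```text
time: 20.6
tool_pos: [545.6, -10.8, 88.0]
tcp_rot: [180.0, -0.1, -13.0]
ft_force: [0.7, -0.1, -2.3]
finger_gap: 25.4
grip_force: 60.5
```

Call:
jog_arm([
  [[0.5,0,0],[0,0,0]],
  [[1,0,0],[0,0,0]],
  [[1.5,0,0],[0,0,0]],
  [[2,0,0],[0,0,0]],
])

```text
time: 21.0
tool_pos: [547.6, -11.2, 88.0]
tcp_rot: [180.0, -0.1, -13.0]
ft_force: [0.1, 0.7, -0.9]
finger_gap: 25.3
grip_force: 60.5
```

Run:
```python
from h import *
s,p,d=grab('wrist','w5'); P=wpts(s,d)
a=np.radians(-13); u=np.array([np.cos(a),np.sin(a)]);t=np.array([478.5,4.2])
print(((s['tool_pos'][:2]-t)@u).round(1),s['ft_force'].round(2))
print([(rr,((P[rr,276,:2]-t)@u).round(1),P[rr,276,2].round(0)) for rr in list(range(60,110,3))+list(range(180,210,3))])
```

```text
70.8 [ 0.06  0.72 -0.91]
[(60, np.float64(178.3), np.float64(50.0)), (63, np.float64(176.7), np.float64(49.0)), (66, np.float64(174.9), np.float64(49.0)), (69, np.float64(173.3), np.float64(49.0)), (72, np.float64(171.5), np.float64(50.0)), (75, np.float64(169.9), np.float64(49.0)), (78, np.float64(168.1), np.float64(51.0)), (81, np.float64(166.4), np.float64(50.0)), (84, np.float64(164.7), np.float64(52.0)), (87, np.float64(163.2), np.float64(49.0)), (90, np.float64(161.5), np.float64(49.0)), (93, np.float64(160.4), np.float64(34.0)), (96, np.float64(158.5), np.float64(34.0)), (99, np.float64(156.7), np.float64(33.0)), (102, np.float64(154.9), np.float64(33.0)), (105, np.float64(153.1), np.float64(34.0)), (108, np.float64(151.3), np.float64(34.0)), (180, np.float64(106.8), np.float64(34.0)), (183, np.float64(104.5), np.float64(32.0)), (186, np.float64(103.0), np.float64(34.0)), (189, np.float64(101.2), np.float64(34.0)), (192, np.float64(99.5), np.float64(35.0)), (195, np.float64(98.5), np.float64(38.0)), (198, np.float64(98.5), np.float64(45.0)), (201, np.float64(98.5), np.float64(51.0)), (204, np.float64(97.3), np.float64(53.0)), (207, np.float64(95.5), np.float64(53.0))]
```

Call:
jog_arm([
  [[0.5,0,0],[0,0,0]],
  [[1,0,0],[0,0,0]],
  [[1.5,0,0],[0,0,0]],
  [[1.5,0,0],[0,0,0]],
])

```text
time: 21.45
tool_pos: [549.1, -11.6, 88.0]
tcp_rot: [180.0, -0.1, -13.0]
ft_force: [-1.0, 0.5, -1.0]
finger_gap: 25.1
grip_force: 60.5
```

Call:
jog_arm([
  [[0.5,0,0],[0,0,0]],
  [[1,0,0],[0,0,0]],
  [[1.5,0,0],[0,0,0]],
  [[2,0,0],[0,0,0]],
])

```text
time: 21.85
tool_pos: [550.9, -12.0, 88.0]
tcp_rot: [180.0, -0.1, -13.0]
ft_force: [-1.1, -0.6, -1.3]
finger_gap: 25.2
grip_force: 60.5
```

Call:
jog_arm([
  [[0.5,0,0],[0,0,0]],
  [[1,0,0],[0,0,0]],
  [[1.5,0,0],[0,0,0]],
  [[1.8,0,0],[0,0,0]],
])

```text
time: 22.25
tool_pos: [552.8, -12.4, 88.1]
tcp_rot: [180.0, -0.1, -13.0]
ft_force: [-0.6, 0.6, -1.8]
finger_gap: 25.6
grip_force: 60.5
```

Call:
jog_arm([
  [[0.5,0,0],[0,0,0]],
  [[1,0,0],[0,0,0]],
  [[1.5,0,0],[0,0,0]],
  [[1.8,0,0],[0,0,0]],
])

```text
time: 22.65
tool_pos: [554.5, -12.8, 88.0]
tcp_rot: [180.0, -0.1, -13.0]
ft_force: [0.0, -0.3, -1.8]
finger_gap: 24.9
grip_force: 60.5
```

Call:
jog_arm([
  [[0.5,0,0],[0,0,0]],
  [[1,0,0],[0,0,0]],
  [[1.4,0,0],[0,0,0]],
  [[1.6,0,0],[0,0,0]],
])

```text
time: 23.05
tool_pos: [555.2, -12.9, 87.8]
tcp_rot: [180.0, -0.0, -13.0]
ft_force: [-5.5, 0.7, 2.7]
finger_gap: 25.3
grip_force: 60.8
```

Call:
jog_arm([
  [[0,0,0],[0,0,0]],
  [[0,0,0],[0,0,0]],
  [[0,0,0],[0,0,0]],
])

```text
time: 23.35
tool_pos: [555.2, -12.9, 87.8]
tcp_rot: [180.0, -0.0, -13.0]
ft_force: [-5.4, 0.8, 2.7]
finger_gap: 25.5
grip_force: 60.8
```

Call:
jog_arm([
  [[-2,0,0],[0,0,0]],
  [[-8,0,0],[0,0,0]],
  [[-20,0,0],[0,0,0]],
  [[-35,0,-5],[0,0,0]],
  [[-45,0,-35],[0,0,0]],
  [[-50,0,-75],[0,0,0]],
  [[-50,0,-92],[0,0,0]],
  [[-50,0,-92],[0,0,0]],
  [[-50,0,-92],[0,0,0]],
])

```text
time: 24.25
tool_pos: [507.1, -1.9, 179.5]
tcp_rot: [180.0, -0.2, -13.0]
ft_force: [0.5, -0.0, -2.0]
finger_gap: 25.1
grip_force: 60.5
```

```bash
python3 m.py 417 -308 160 8.5
python3 - <<'E'
from h import *
s,p,d=grab('wrist','w6'); P=wpts(s,d)
a=np.radians(-13); u=np.array([np.cos(a),np.sin(a)]);t=np.array([478.5,4.2])
S=(P[:,276,:2]-t)@u; z=P[:,276,2]; m=(z>28)&(z<40); print('blank s range',S[m].min(),S[m].max()); h=(z>46)&(z<55)&(S>140); print('hood edge',S[h].min())
E
```

```text
at [507.1  -1.9 179.5] [ 1.800e+02 -1.700e-01 -1.302e+01] shift [-18.8 318.6  19.5] turn [ 0.0005 -0.0029 -0.3756] t 24.25 gap 25.1 f [ 0.52 -0.03 -2.02] grip 60.5
blank s range 107.0426833926696 160.92012027637827
hood edge 161.22083907956542
```

Call:
jog_arm([
  [[-1,12,0],[0,0,-0.02]],
  [[-2,40,0],[0,0,-0.05]],
  [[-5,80,0],[0,0,-0.1]],
  [[-7,120,0],[0,0,-0.15]],
  [[-10,160,0],[0,0,-0.2]],
  [[-12,200,0],[0,0,-0.25]],
  [[-15,245,0],[0,0,-0.3]],
  [[-17,285,0],[0,0,-0.34]],
  [[-19,308,5],[0,0,-0.37]],
  [[-19,319,10],[0,-0.003,-0.376]],
])

```text
time: 25.3
tool_pos: [414.9, -309.7, 167.5]
tcp_rot: [-179.9, 0.2, 8.4]
ft_force: [0.1, 0.3, -1.1]
finger_gap: 25.3
grip_force: 60.4
```

Call:
jog_arm([
  [[0,0,5],[0,0,0]],
  [[0,0,10],[0,0,0]],
  [[0,0,10],[0,0,0]],
  [[0,0,10],[0,0,0]],
])

```text
time: 25.7
tool_pos: [417.1, -307.2, 159.6]
tcp_rot: [-180.0, 0.1, 8.6]
ft_force: [0.5, 0.5, -0.9]
finger_gap: 25.5
grip_force: 60.4
```

```bash
python3 m.py 417 -308 75 8.5
python3 - <<'E'
from h import *
s,p,d=grab('wrist','w7'); P=wpts(s,d); cv2.imwrite('pics/w7.png',p)
print('tray',rect(P,417,-308,85,18,32)); print('foot',rect(P,417,-308,60,118,130))
E
```

```text
at [ 417.1 -307.2  159.6] [-1.7998e+02  7.0000e-02  8.6100e+00] shift [-0.1  0.8 84.6] turn [-0.0003  0.0012  0.0018] t 25.7 gap 25.5 f [ 0.52  0.52 -0.88] grip 60.4
tray (2456, array([ 416.7, -308.5]), array([119.1, 100.6]), 8.8, np.float64(24.1))
foot (2609, array([ 426.3, -304.5]), array([38.9, 38.3]), 8.9, np.float64(124.2))
```

View pics/w7.png

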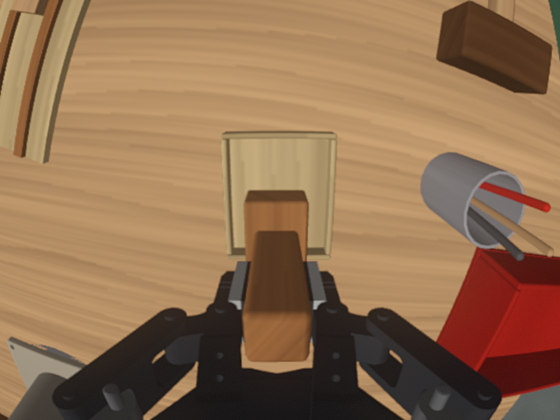

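The tapper foot (246–307, row 190) is centred and square over the tray (222–336, rows 132–257). Next I lower it until it makes contact.

Call:
jog_arm([
  [[0,0,15],[0,0,0]],
  [[0,0,40],[0,0,0]],
  [[0,0,62],[0,0,0]],
  [[0,0,77],[0,0,0]],
  [[0,0,84],[0,0,0]],
  [[0,0,85],[0,0,0]],
  [[0,0,86],[0,0,0]],
  [[0,0,86],[0,0,0]],
  [[0,0,86],[0,0,0]],
])

```text
time: 26.65
tool_pos: [417.2, -309.0, 74.9]
tcp_rot: [179.9, -0.0, 8.5]
ft_force: [-0.6, 0.4, -1.2]
finger_gap: 25.2
grip_force: 60.4
```

Call:
jog_arm([
  [[0,0,1],[0,0,0]],
  [[0,0,2],[0,0,0]],
  [[0,0,2],[0,0,0]],
  [[0,0,2],[0,0,0]],
])

```text
time: 27.05
tool_pos: [416.6, -308.4, 71.9]
tcp_rot: [180.0, 0.1, 8.5]
ft_force: [-0.2, 0.6, -1.3]
finger_gap: 25.2
grip_force: 60.4
```

Call:
jog_arm([
  [[0,0,1],[0,0,0]],
  [[0,0,2],[0,0,0]],
  [[0,0,2],[0,0,0]],
  [[0,0,2],[0,0,0]],
])

```text
time: 27.45
tool_pos: [416.6, -308.4, 69.8]
tcp_rot: [180.0, 0.1, 8.5]
ft_force: [-1.1, -0.2, -2.4]
finger_gap: 25.6
grip_force: 60.4
```

Call:
jog_arm([
  [[0,0,1],[0,0,0]],
  [[0,0,2],[0,0,0]],
  [[0,0,2],[0,0,0]],
  [[0,0,2],[0,0,0]],
])

```text
time: 27.85
tool_pos: [416.7, -308.5, 68.0]
tcp_rot: [180.0, 0.0, 8.5]
ft_force: [-1.2, 0.1, 0.5]
finger_gap: 25.4
grip_force: 60.6
```

Call:
jog_arm([
  [[0,0,0.6],[0,0,0]],
  [[0,0,1],[0,0,0]],
  [[0,0,1],[0,0,0]],
])

```text
time: 28.15
tool_pos: [416.8, -308.6, 68.0]
tcp_rot: [180.0, 0.0, 8.5]
ft_force: [-3.8, 2.8, 9.6]
finger_gap: 25.5
grip_force: 61.9
```

Contact with the floor is firm. I release and go up.

Call:
jog_arm([
  [[0,0,-0.5],[0,0,0]],
  [[0,0,-0.5],[0,0,0]],
  [[0,0,-0.5],[0,0,0]],
  [[0,0,-0.5],[0,0,0]],
  [[0,0,-5],[0,0,0]],
  [[0,0,-20],[0,0,0]],
  [[0,0,-50],[0,0,0]],
  [[0,0,-90],[0,0,0]],
  [[0,0,-130],[0,0,0]],
  [[0,0,-140],[0,0,0]],
], grip=62)

```text
time: 29.15
tool_pos: [418.9, -310.3, 214.2]
tcp_rot: [179.6, -0.3, 8.5]
ft_force: [0.1, -1.1, 0.2]
finger_gap: 61.9
grip_force: 0.0
```

Call:
jog_arm([
  [[0,0,0],[0,0,0]],
  [[0,0,0],[0,0,0]],
  [[0,0,0],[0,0,0]],
])

```text
time: 29.45
tool_pos: [415.9, -307.6, 205.0]
tcp_rot: [-179.9, 0.2, 8.5]
ft_force: [0.2, 0.5, 0.1]
finger_gap: 61.9
grip_force: 0.0
```

Run:
```python
from h import *
s,p,d=grab('wrist','w8'); P=wpts(s,d)
print(s['time'],s['tool_pos'].round(1)); print('handle',rect(P,417,-308,40,108,125)); print('foot',rect(P,417,-308,45,29,40))
s,p,d=grab('side','side8'); P=pts('side',d); print('offcut',rect(P,406,303,55,60,95))
cv2.imwrite('pics/side8c.png',cv2.resize(p[90:330,160:400],None,fx=2.4,fy=2.4))
```

```text
29.45 [ 415.9 -307.6  205. ]
handle (1128, array([ 415.4, -307.9]), array([25.8, 26. ]), 8.6, np.float64(115.4))
foot (990, array([ 415.8, -307.9]), array([59.6, 38.2]), 8.5, np.float64(32.5))
offcut (191, array([403.1, 300.9]), array([37.3, 42.8]), 8.0, np.float64(72.9))
```

View pics/side8c.png

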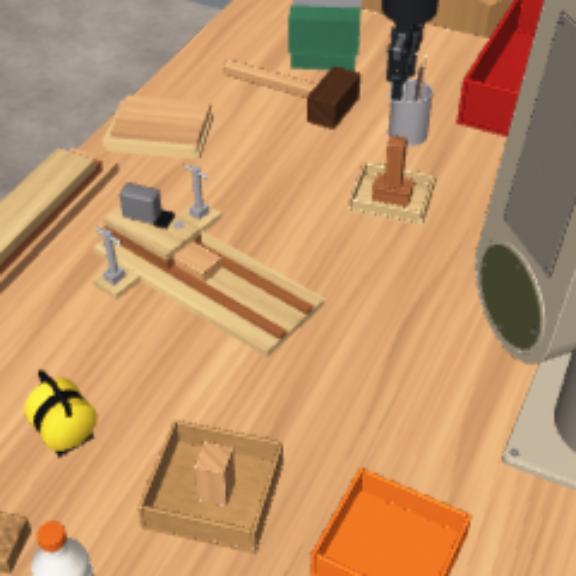

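The side crop shows the tapper upright in the tray (395,180), the offcut in the scrap box (213,470) and the blank under the hood (198,258). The other bench items look undisturbed.

```bash
python3 -c "from bench import r; print(r.hand_in())"
```

```text
the job is handed in; nothing more can be done
None
```

I handed the job in at about 29.5 s; the hand-in returned no verdict, but the last views show the offcut in the scrap box, the blank against the stop (contact at about 5.5 N, below the 12 N at which it gives way) and the tapping block upright in the tray.

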